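Close the thinner drum with its keyed stopper

TASK

Close the open blue thinner drum: lift the red tapered stopper out of its grey drip stand and set it into the drum's neck, easing it in gently. Its four white lugs drop into the neck's four notches only at the right angle, and the neck may have been left turned to any angle, so feel for it, and do not let go before the stopper has dropped fully home. Leave it upright and released, and do not disturb the things lying around.

Things in the scene. Friction and masses are not known exactly. Their poses are not given: they have to be found in the camera images.
- stopper: Red tapered plug, 110 mm tall, about 0.2 kg, upright in the drip stand. Origin: centre of its nose (lower end), z up along its axis. Diameter 38 mm at the nose, 51 mm at z 56, flat top at z 60. Four white lugs stick out along +x, +y, -x, -y to radius 43 mm, each 12 mm wide and 12 mm tall (z 44 to 56); any of the four angles fits.
- stopper_grip (a point): Middle of the stopper's red grip bar, on the axis 88 mm above the nose. The bar is 50 mm long along the stopper's x, 24 mm thick along y and spans 60 to 110 mm above the nose: pinch it across y.
- stand: Grey drip stand, fixed: a round tube (outer diameter 80 mm, bore 60 mm) on a 104 mm foot disc, rim 55 mm above the table. Origin: centre of its underside. The stopper hangs in it by its lugs, nose 11 mm above the table, turned to any angle.
- drum: Blue round thinner drum, full and heavy, fixed: diameter 160 mm, shoulder 150 mm high, an open neck in the middle of its top. Origin: centre of its underside, z up. The neck is a black ring with yellow raised rim segments, outer diameter 76 mm, bore 56 mm. Four notches, 18 mm wide and 12 mm deep, cut the yellow rim every 90 degrees. The drum's yaw does not tell the notches' angle.
- neck_mouth (a point): Centre of the neck's mouth at the height of the yellow rim, 190 mm above the table; 75 mm free depth. The notches may stand at any angle, unlike these axes; the neck is too stiff to turn under a lightly pressed stopper. Lugs on the yellow rim: the nose is 44 mm below this point. Fully home (lugs on the notch floors, their tops level with the rim): 56 mm below.
- tape: Bystander: green tape roll lying flat, diameter 90 mm, 24 mm high. Origin: centre of its underside.
- tin_a: Bystander: paint tin with white label, diameter 86 mm, 110 mm tall. Origin: centre of its underside.
- tin_b: Bystander: paint tin with orange label, diameter 86 mm, 110 mm tall. Origin: centre of its underside.
- jar: Bystander: amber jar, diameter 64 mm, 90 mm tall. Origin: centre of its underside.
- brush: Bystander: paint brush lying flat along its x.
- driver: Bystander: screwdriver lying flat along its x.
- letter: Bystander: round black sign letter with white face lying flat, diameter 150 mm, 45 mm high. Origin: centre of its underside.
Mind the look-alikes: they are no part of the job. Leave any yellow look-alike of the stopper alone.

How it is judged:
By the outcome, as a careful person would: the job done as asked, in the order asked, and still so for the second after the job is handed in, with the robot touching nothing.
It also fails if it takes over 64 s, if anything falls off the work surface, if the arm or the gripper's body presses on something with over 40 N, if the wrist force passes 120 N, or if a joint passes its speed limit or range.

ROBOT

A 6-joint arm with a two-finger parallel gripper is mounted at the origin on the work surface. World frame = base frame: x ahead of the robot, y to its left, z up, the work surface at z = 0. Lengths are in m, angles in rad, forces in N, time in s.
With the tool pointing down it reaches from about 0.35 to 0.775 m from the base axis. Payload 5.5 kg.
Tool frame: the origin (TCP) lies on the centre line of the jaws, within the pads' length; the fingertips stand 11 mm ahead of it and the grasp point (between the pads) lies 8 mm behind it; z points along the fingers, y is the line along which they close (so a half turn about z gives the same grasp; the last joint's range is limited). The gripper opens to 85 mm and grips with 20 to 120 N. Pads are 22 mm wide; open, the fingers measure 114 mm over their backs; the gripper's body (76 mm by 85 mm) begins 54 mm behind the grasp point. The pads swing forward as they close: fully open they stand 13 mm farther back than shut.
Start: joints at [-1.376, 0.313, 0.046, 1.304, 0, 1.431], TCP at [0.189, -0.543, 0.242] pointing down, gripper open.
Joint ranges: [-2.76, 2.76], [-0.86, 1.69], [-1.03, 1.26], [-2.2, 2.34], [-1.47, 1.5], [-3.14, 3.14]. Speed limits (rad/s): [2.57, 2.57, 3.14, 3.14, 3.14, 3.14].

INTERFACE

Orientations are given as a unit quaternion [w, x, y, z].
In Python, from workcell import env, viewer, order, models gives the robot as it stands.
- The arm moves only by the tool drive_tool, never from a script. Its argument "series" is a list that holds one entry, the list of rows, each a list of 6 numbers: the shift along the tool's x, y, z each as a share of 120 mm, from -1 to 1, then the turn, a rotation vector about the tool's x, y, z each as a share of 180 degrees, from -1 to 1. A call has 1 to 20 rows; each row shifts and turns the commanded pose from where the row before left it, along the tool's axes as they then stand; what a row does not reach is not made up. A row lasts 1/8 s, in which the tool goes at most 62.5 mm and 10.7 degrees, less where a joint would pass 70% of its speed; a pose out of reach is approached as far as the arm can. A call with a number of a shift or a turn outside -1 to 1 is refused whole. A call with a gripper value outside its range is refused whole. "jaw" is the opening, from -1 (shut) to 1 (fully open), set as the call begins (left out, the last holds). The fingers move at their own pace and stop on an object; "grip_force" is the grip in N (left out, the last holds). Time passes only in rows, so rows that do not move let the fingers close. It gives the time, the measured TCP pose, the force, the opening and the grip force at its end, in the units of the state.
- env.get_state(): the state, without advancing time (a new reading comes with each control period).
- viewer.read_camera(name): name is "scene" or "top"; returns the picture (480x640x3 uint8, red, green, blue); there is no depth.
- viewer.camera_info(name): a dict with "intrinsics" (3x3 intrinsics, pixels), "R" (3x3) and "t" (3): a world point X has camera coordinates R X + t. Camera axes: x right, y down, z forward; pixel columns grow to the right and rows downward; lengths in m; the calibration is good to about 2 mm. A picture is of the moment at which its call begins. camera_info takes no time and is no camera call.
- order.hand_in(): hands the job in; it is judged then, once.
Trained networks look in the newest picture that a camera, given by its name, has taken for a name from the list of things; names that differ only in an ending like _2 or _b are one class to them, and where a whole thing is asked for, a point or a joint stands for the part that bears it (a point fixed in the world has none). Each returns a list of dicts, best first, with "score" (0 to 1); they miss things now and then, are a little off and sometimes report something else, mostly with a low value. They report only what shows in the picture. A call takes as long as a camera call. They do not tell look-alikes from the thing itself.
- models.silhouettes(label, camera): "region" (480x640 bool, what is visible of it) and "location" ([column, row] in pixels, amid what is visible of it).
The state is a dict: "clock": time; "joint_pos": joint angles; "qvel": joint speeds; "tau": joint torques, N m; "tcp_pos": TCP position; "orientation": TCP orientation; "wrist_force": force on the tool from outside, world axes, zero at the start; "ft_torque": the same for the moment, N m; "finger_gap": finger opening in m; "grip_force": force on a finger pad.
Only numpy, scipy, OpenCV 4.12 (cv2) and the standard library are available. Lean on these libraries where they do the work, as an engineer would, in place of code of your own. Each camera call takes 0.05 s, during which the arm holds its last target. There are 200 camera calls.

## Working session

There is one attempt and no reset: what is moved stays moved. The work goes in short steps, Python scripts to look and compute and a tool call to move; the robot and the scene stay as the last step left them, time stands still between calls to the robot, and variables do not carry over. Pictures are saved under pics/ and viewed, at most 10 in all, crops included, and the job is handed in when it is done.

Besides the shell and the picture viewer there is one more tool, called as name(argument=value, ...), one argument or row to a line, values as JSON. drive_tool: Moves the arm, as the interface text tells. Its arguments: {"type":"object","properties":{"series":{"type":"array"},"jaw":{"type":"number"},"grip_force":{"type":"number"}},"required":["series"]}

```bash
mkdir -p pics; cat > h.py <<'E'
import numpy as np,cv2
from workcell import env,viewer,order,models
def cam(n):
    c=viewer.camera_info(n); return np.array(c["intrinsics"]),np.array(c["R"]),np.array(c["t"])
def back(n,px,z):
    K,R,t=cam(n); d=R.T@np.linalg.inv(K)@np.array([px[0],px[1],1.]); o=-R.T@t
    return o+d*(z-o[2])/d[2]
def proj(n,X):
    K,R,t=cam(n); p=K@(R@np.array(X)+t); return p[:2]/p[2]
def save(im,f): cv2.imwrite("pics/"+f,im[:,:,::-1])
E
python3 - <<'E'
from h import *
for n in("scene","top"):
    im=viewer.read_camera(n); save(im,n+"0.png"); np.save(n+".npy",im)
    K,R,t=cam(n); print(n,(-R.T@t).round(3),R.round(2).tolist(),K[0,0])
    for l in("stopper","stand","drum"):
        for r in models.silhouettes(l,n): print(n,l,round(r["score"],2),np.round(r["location"]),r["region"].sum())
s=env.get_state();print(s["clock"],s["orientation"],s["tcp_pos"],s["wrist_force"],s["finger_gap"])
E
```

```text
scene [0.997 0.624 1.309] [[-0.84, 0.54, -0.01], [0.46, 0.72, -0.52], [-0.27, -0.44, -0.86]] 474.69856677163904
scene stopper 0.74 [378. 223.] 418
scene stopper 0.55 [309. 207.] 370
scene stand 0.72 [300. 223.] 527
scene stand 0.48 [386. 292.] 3648
scene drum 0.96 [388. 295.] 3687
top [ 0.371 -0.     1.494] [[0.0, -1.0, -0.01], [-0.99, 0.0, -0.17], [0.17, 0.01, -0.98]] 549.0278084033122
top stopper 0.81 [326. 308.] 488
top stopper 0.69 [391. 243.] 450
top stopper 0.22 [486. 300.] 943
top stand 0.55 [381. 254.] 637
top stand 0.5 [393. 244.] 442
top drum 0.69 [235. 253.] 3777
top drum 0.57 [485. 303.] 813
top drum 0.48 [486. 230.] 416
0.4 [-9.13713358e-05  9.86019327e-01  1.66630962e-01 -5.26157567e-06] [ 0.18891217 -0.54305202  0.24218992] [0.26946656 0.27205349 0.21013872] 0.08559171943805449
```

View pics/top0.png

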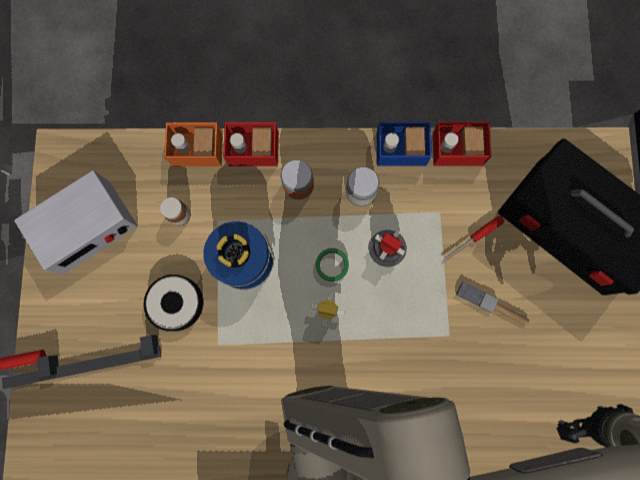

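View pics/scene0.png

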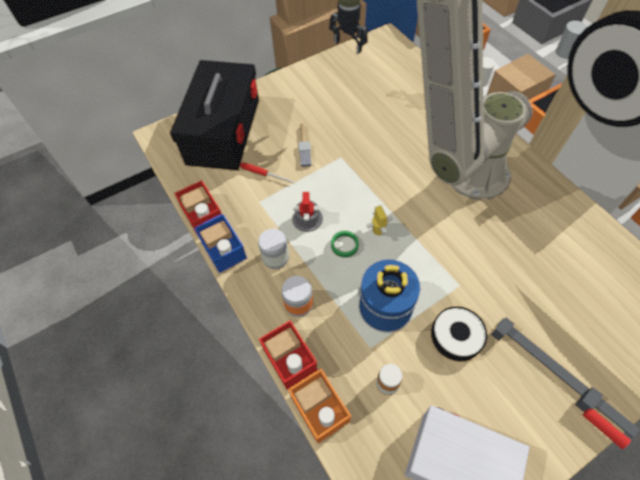

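The top view shows the red stopper in the grey stand at (390,245), its yellow look-alike standing free at (327,309), and the drum neck at (234,250). In the scene view they are at (306,207), (379,222) and (392,280). Only the red one in the grey stand fits the description, and I'll confirm that in one crop.

```bash
python3 - <<'E'
from h import *
t=np.load("top.npy");s=np.load("scene.npy")
def crop(im,c,r): return cv2.resize(im[c[1]-r:c[1]+r,c[0]-r:c[0]+r],(380,280*380//280),interpolation=cv2.INTER_CUBIC)
a=cv2.resize(t[215:275,360:420],(395,290),interpolation=2) 
def c(im,x,y,r=30): return cv2.resize(im[y-r:y+r,x-r:x+r],(295,295),interpolation=2)
save(np.vstack([np.hstack([c(t,390,246),c(t,234,250)]),np.hstack([c(s,306,208),c(s,392,280)])]),"crop1.png")
def mask(im,cx,cy,r,f):
    h=cv2.cvtColor(im,cv2.COLOR_RGB2HSV).astype(int); m=f(h[...,0],h[...,1],h[...,2])
    yy,xx=np.nonzero(m); k=np.hypot(xx-cx,yy-cy)<r; return np.c_[xx[k],yy[k]].astype(np.float32)
red=lambda h,s,v:((h<8)|(h>172))&(s>130)&(v>60)
yel=lambda h,s,v:(h>18)&(h<35)&(s>110)&(v>90)
wh=lambda h,s,v:(s<50)&(v>150)
for n,im,p,q in(("top",t,(390,246),(234,250)),("scene",s,(306,208),(392,280))):
    r=mask(im,*p,25,red); print(n,"red",len(r),r.mean(0),cv2.minAreaRect(r)); print(" bar top",back(n,r.mean(0),.121 if n=="top" else .1))
    w=mask(im,*p,22,wh); print(" white",len(w),w.mean(0)); 
    W=np.array([back(n,x,.067)[:2] for x in w]); 
    if len(W): print(" W",W.mean(0),W.round(3).tolist()[::3])
    y=mask(im,*q,25,yel); Y=np.array([back(n,x,.190)[:2] for x in y]); 
    (cx,cy),rad=cv2.minEnclosingCircle((Y*1000).astype(np.float32)); print(" neck",len(y),Y.mean(0),cx,cy,rad)
    ang=np.degrees(np.arctan2(Y[:,1]-cy/1e3,Y[:,0]-cx/1e3)); rr=np.hypot(Y[:,1]-cy/1e3,Y[:,0]-cx/1e3)
    print(np.histogram(ang[rr>.026]%90,bins=18,range=(0,90))[0])
E
```

```text
top red 319 [389.93732 243.78996] ((389.6153259277344, 244.076904296875), (19.969207763671875, 18.30510711669922), 33.690067291259766)
 bar top [ 0.59089833 -0.14839848  0.121     ]
 white 289 [401.654   246.33218]
 W [ 0.59287167 -0.18482546] [[0.647, -0.179], [0.642, -0.182], [0.639, -0.182], [0.639, -0.189], [0.636, -0.187], [0.636, -0.195], [0.634, -0.187], [0.634, -0.195], [0.631, -0.181], [0.631, -0.189], [0.631, -0.197], [0.628, -0.184], [0.628, -0.192], [0.628, -0.2], [0.626, -0.189], [0.626, -0.197], [0.623, -0.121], [0.623, -0.192], [0.623, -0.2], [0.62, -0.118], [0.62, -0.189], [0.62, -0.197], [0.62, -0.205], [0.618, -0.121], [0.618, -0.192], [0.618, -0.199], [0.618, -0.207], [0.615, -0.12], [0.615, -0.192], [0.615, -0.199], [0.615, -0.207], [0.612, -0.126], [0.612, -0.199], [0.612, -0.207], [0.61, -0.194], [0.61, -0.202], [0.61, -0.21], [0.607, -0.199], [0.607, -0.207], [0.604, -0.199], [0.604, -0.207], [0.602, -0.199], [0.602, -0.207], [0.599, -0.199], [0.599, -0.207], [0.596, -0.202], [0.596, -0.209], [0.594, -0.204], [0.591, -0.199], [0.591, -0.207], [0.588, -0.201], [
[... 4980 characters left out ...]
 -0.102], [0.559, -0.097], [0.665, -0.16], [0.657, -0.155], [0.62, -0.131], [0.612, -0.126], [0.569, -0.098], [0.672, -0.16], [0.664, -0.155], [0.656, -0.15], [0.619, -0.126], [0.577, -0.099], [0.569, -0.094], [0.671, -0.155], [0.663, -0.15], [0.624, -0.124], [0.616, -0.119], [0.573, -0.092], [0.673, -0.152], [0.665, -0.147], [0.626, -0.121], [0.618, -0.116], [0.573, -0.087], [0.67, -0.145], [0.628, -0.118], [0.583, -0.089], [0.575, -0.084], [0.669, -0.14], [0.582, -0.084], [0.671, -0.137], [0.584, -0.081], [0.589, -0.08], [0.591, -0.076], [0.595, -0.075]]
 neck 286 [0.57276169 0.24307492] 571.326416015625 240.22265625 40.31720733642578
[ 4  1  0  5  8 16 17 21 18 19 18 23 21 18 22 21 17 13]
```

View pics/crop1.png

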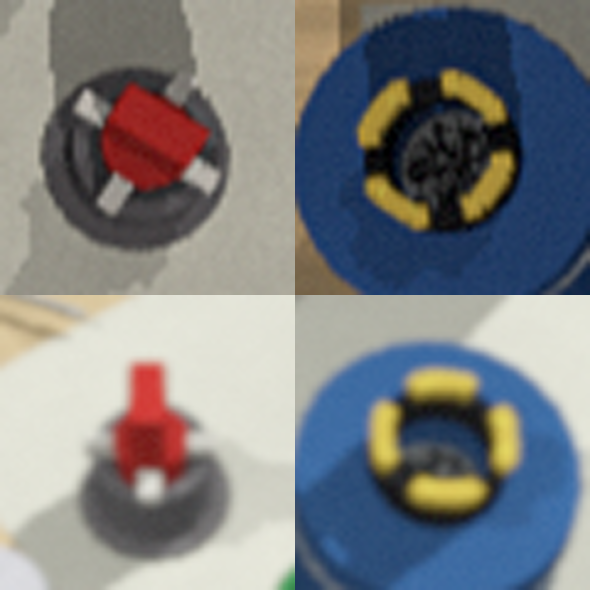

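The crop confirms it: the red stopper hangs by its white lugs in the grey stand, with its bar running down-right in the top view. Next is a silhouette fit for the stopper pose and the neck pose.

```bash
cat > fit.py <<'E'
from h import *
from scipy.optimize import minimize
S=8
def P(n,X):
    K,R,t=C[n]; p=(np.asarray(X)@R.T+t)@K.T; return p[:,:2]/p[:,2:]
C={n:cam(n) for n in("scene","top")}
def render(n,parts,o,r):
    m=np.zeros((2*r*S,2*r*S),np.uint8)
    for X in parts:
        q=(P(n,X)+.5-np.array(o)+r)*S
        cv2.fillConvexPoly(m,cv2.convexHull(np.round(q).astype(np.int32)),255)
    return cv2.GaussianBlur(cv2.resize(m,(2*r,2*r),interpolation=cv2.INTER_AREA).astype(np.float32)/255,(0,0),1)
def stop(x,y,a,z0):
    c,s=np.cos(a),np.sin(a); T=lambda Q:np.array(Q)@np.array([[c,s,0],[-s,c,0],[0,0,1]])+[x,y,z0]
    bar=T([[i*.025,j*.012,k] for i in(-1,1) for j in(-1,1) for k in(.06,.11)])
    th=np.linspace(0,2*np.pi,40); body=T([[.0255*np.cos(u),.0255*np.sin(u),k] for u in th for k in(.056,.06)])
    return [bar,body]
def neck(x,y,a):
    out=[]
    for k in range(4):
        b0,b1=np.arcsin(9/28),np.arcsin(9/38); N=8
        for i in range(N):
            pts=[]
            for rr,b in((.028,b0),(.038,b1)):
                for f in(i/N,(i+1)/N):
                    u=a+k*np.pi/2+b+f*(np.pi/2-2*b)
                    pts+=[[x+rr*np.cos(u),y+rr*np.sin(u),z] for z in(.184,.19)]
            out.append(np.array(pts))
    return out
def obs(im,o,r,f):
    h=cv2.cvtColor(im,cv2.COLOR_RGB2HSV).astype(int); m=f(h[...,0],h[...,1],h[...,2]).astype(np.float32)
    return cv2.GaussianBlur(m[o[1]-r:o[1]+r,o[0]-r:o[0]+r],(0,0),1)
red=lambda h,s,v:((h<8)|(h>172))&(s>130)&(v>60)
yel=lambda h,s,v:(h>18)&(h<35)&(s>110)&(v>90)
def fit(gen,x0,tasks,sc=(.004,.004,.1)):
    def cost(p): return sum(((render(n,gen(*p),o,r)-ob)**2).sum() for n,o,r,ob in tasks)
    best=None
    for d in(0,.15,-.15):
        p0=np.array(x0)+[0,0,d]; sim=np.vstack([p0]+[p0+np.eye(3)[i]*sc[i] for i in range(3)])
        q=minimize(cost,p0,method="Nelder-Mead",options=dict(initial_simplex=sim,xatol=1e-5,fatol=1e-4))
        if best is None or q.fun<best.fun: best=q
    return best.x[:2].round(4),np.degrees(best.x[2]).round(1),round(best.fun,1)
E
python3 - <<'E'
from fit import *
I={n:np.load(n+".npy") for n in C}
A={"top":(390,246),"scene":(306,208)};B={"top":(234,250),"scene":(392,280)}
for ns in(["top"],["scene"],["top","scene"]):
    print(ns,"stop",fit(lambda x,y,a:stop(x,y,a,.011),[.585,-.148,1.0],[(n,A[n],20,obs(I[n],A[n],20,red)) for n in ns]),
     "neck",fit(neck,[.566,.239,.17],[(n,B[n],26,obs(I[n],B[n],26,yel)) for n in ns]))
E
```

```text
['top'] stop (array([ 0.5985, -0.1528]), np.float64(57.7), np.float64(2.8)) neck (array([0.566 , 0.2393]), np.float64(10.5), np.float64(2.7))
['scene'] stop (array([ 0.6029, -0.1508]), np.float64(62.7), np.float64(15.5)) neck (array([0.5688, 0.2385]), np.float64(10.7), np.float64(18.3))
['top', 'scene'] stop (array([ 0.5999, -0.1528]), np.float64(62.7), np.float64(25.8)) neck (array([0.5671, 0.2389]), np.float64(10.2), np.float64(30.6))
```

drive_tool(
  series=[
    [[0.307,-0.139,0,0,0,0],[0.307,-0.139,0,0,0,0],[0.307,-0.139,0,0,0,0],[0.307,-0.139,0,0,0,0],[0.307,-0.139,0,0,0,0],[0.307,-0.139,0,0,0,0],[0.307,-0.139,0,0,0,0],[0.307,-0.139,0,0,0,0],[0.307,-0.139,0,0,0,0],[0.307,-0.139,0,0,0,0],[0.307,-0.139,0,0,0,0],[0.307,-0.139,0,0,0,0],[0.307,-0.139,0,0,0,0],[0.307,-0.139,0,0,0,0],[0,0,0,0,0,-0.043],[0,0,0,0,0,-0.043],[0,0,0,0,0,-0.043],[0,0,0,0,0,-0.043],[0,0,0,0,0,-0.043],[0,0,0,0,0,0]],
  ],
  jaw=1,
  grip_force=50,
)

```text
clock: 2.9
tcp_pos: [0.5993, -0.1531, 0.2423]
orientation: [0.0, 0.875, 0.483, -0.0]
wrist_force: [-0.3, 0.5, 0.8]
finger_gap: 0.0855
grip_force: 0.0
```

```bash
cat >> h.py <<'E'
from scipy.spatial.transform import Rotation as Ro
def rep(target=None,yaw=None):
    s=env.get_state(); q=s["orientation"]; R=Ro.from_quat([q[1],q[2],q[3],q[0]]).as_matrix(); p=np.array(s["tcp_pos"])
    y=np.degrees(np.arctan2(R[1,0],R[0,0])); print("t",round(s["clock"],2),"p",p.round(4),"yaw",y.round(2),"zax",R[:,2].round(4),"F",np.round(s["wrist_force"],1),"M",np.round(s["ft_torque"],2),"gap",round(s["finger_gap"],4),"gf",round(s["grip_force"],1),"j",np.round(s["joint_pos"],2))
    if target is not None: print(" shares",(R.T@(np.array(target)-p)/.12).round(4))
    if yaw is not None: print(" turn share",round(-(yaw-y)/180,4))
E
python3 -c "
from h import *
rep([.5992,-.1525,.094],58)"
```

```text
t 2.9 p [ 0.5993 -0.1531  0.2423] yaw 57.8 zax [-0.e+00 -1.e-04 -1.e+00] F [-0.3  0.5  0.8] M [-0.02 -0.01  0.05] gap 0.0855 gf 0.0 j [-0.38  0.4   0.17  1.34 -0.    1.75]
 shares [ 0.0037 -0.0035  1.2356]
 turn share -0.0011
```

drive_tool(
  series=[
    [[0.004,-0.004,0.25,0,0,0],[0,0,0.25,0,0,0],[0,0,0.25,0,0,0],[0,0,0.2,0,0,0],[0,0,0.15,0,0,0],[0,0,0.13,0,0,0],[0,0,0,0,0,0]],
  ],
)

```text
clock: 3.78
tcp_pos: [0.5983, -0.1521, 0.0934]
orientation: [-0.001, 0.875, 0.483, -0.001]
wrist_force: [0.1, -0.9, -0.0]
finger_gap: 0.085
grip_force: 0.0
```

drive_tool(
  series=[
    [[0,0,0,0,0,0],[0,0,0,0,0,0],[0,0,0,0,0,0],[0,0,0,0,0,0],[0,0,0,0,0,0],[0,0,0,0,0,0],[0,0,0,0,0,0],[0,0,0,0,0,0]],
  ],
  jaw=-1,
  grip_force=50,
)

```text
clock: 4.78
tcp_pos: [0.5998, -0.1527, 0.0955]
orientation: [0.001, 0.875, 0.484, 0.001]
wrist_force: [0.6, -1.0, 6.4]
finger_gap: 0.0234
grip_force: 50.0
```

```bash
python3 -c "
from h import *
rep([.5992,-.1525,.094],58)"
```

```text
t 4.78 p [ 0.5998 -0.1527  0.0955] yaw 57.88 zax [ 1.7e-03 -7.0e-04 -1.0e+00] F [ 0.6 -1.   6.4] M [-0.04 -0.01  0.02] gap 0.0234 gf 50.0 j [-0.38  0.47 -0.08  1.01 -0.    1.75]
 shares [-0.0014 -0.0055  0.0126]
 turn share -0.0006
```

drive_tool(
  series=[
    [[0,0,-0.05,0,0,0],[0,0,-0.12,0,0,0],[0,0,-0.2,0,0,0],[0,0,-0.25,0,0,0],[0,0,-0.25,0,0,0],[0,0,-0.25,0,0,0],[0,0,-0.25,0,0,0],[0,0,-0.2,0,0,0],[0,0,-0.12,0,0,0],[0,0,-0.05,0,0,0],[0,0,0,0,0,0],[0,0,0,0,0,0]],
  ],
)

```text
clock: 6.28
tcp_pos: [0.5988, -0.1523, 0.3023]
orientation: [-0.001, 0.875, 0.484, -0.001]
wrist_force: [-0.3, -0.4, -2.2]
finger_gap: 0.0238
grip_force: 49.4
```

```bash
python3 - <<'E'
from h import *
im=viewer.read_camera("top");sc=viewer.read_camera("scene");np.save("top1.npy",im);np.save("scene1.npy",sc)
rep([.567,.239,.30],100.4)
p=env.get_state()["tcp_pos"]; z0=p[2]-.0845
from fit import *
for n,i in(("top",im),("scene",sc)):
    o=tuple(np.round(proj(n,[p[0],p[1],p[2]+.005])).astype(int)); print(n,o)
a,b=[cv2.resize(i[o[1]-40:o[1]+40,o[0]-40:o[0]+40],(400,400)) for n,i in(("top",im),("scene",sc)) for o in[tuple(np.round(proj(n,[p[0],p[1],p[2]-.02])).astype(int))]]
save(np.hstack([a,b]),"held.png")
E
```

```text
t 6.38 p [ 0.5988 -0.1523  0.3024] yaw 57.88 zax [-1.7e-03  6.0e-04 -1.0e+00] F [-0.6  0.1 -2.8] M [ 0.04 -0.    0.04] gap 0.0238 gf 49.4 j [-0.38  0.4   0.31  1.49 -0.    1.75]
 shares [ 2.6208 -1.9581  0.0227]
 turn share -0.2362
top (np.int64(401), np.int64(227))
scene (np.int64(303), np.int64(157))
```

View pics/held.png

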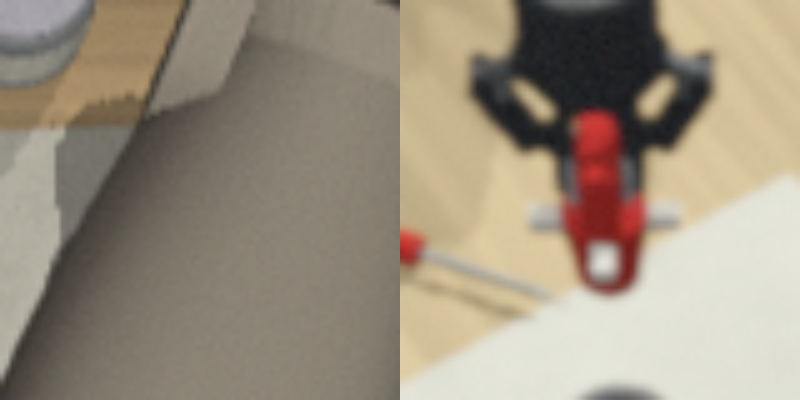

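The scene view shows the stopper hanging straight in the jaws, with lugs at (545,216), (663,216) and (603,262) in the crop. The arm hides it from the top camera. Now I carry it over the neck.

drive_tool(
  series=[
    [[0.1,-0.075,0,0,0,0],[0.2,-0.15,0,0,0,0],[0.22,-0.164,0,0,0,0],[0.22,-0.164,0,0,0,0],[0.22,-0.164,0,0,0,0],[0.22,-0.164,0,0,0,0],[0.22,-0.164,0,0,0,0],[0.22,-0.164,0,0,0,0],[0.22,-0.164,0,0,0,0],[0.22,-0.164,0,0,0,0],[0.22,-0.164,0,0,0,0],[0.22,-0.164,0,0,0,0],[0.12,-0.093,0,0,0,0],[0,0,0,0,0,-0.0394],[0,0,0,0,0,-0.0394],[0,0,0,0,0,-0.0394],[0,0,0,0,0,-0.0394],[0,0,0,0,0,-0.0394],[0,0,0,0,0,-0.0394],[0,0,0,0,0,0]],
  ],
)

```text
clock: 8.88
tcp_pos: [0.5671, 0.2387, 0.3034]
orientation: [0.0, 0.64, 0.768, -0.0]
wrist_force: [-0.3, -0.6, -3.1]
finger_gap: 0.0235
grip_force: 49.4
```

```bash
python3 - <<'E'
from h import *
sc=viewer.read_camera("scene");np.save("scene2.npy",sc)
rep([.567,.239,.30],100.4)
p=np.array(env.get_state()["tcp_pos"])
for z in(-.0845,-.0295,-.0245): print(z,proj("scene",p+[0,0,z]).round(1))
u,v=np.round(proj("scene",p+[0,0,-.05])).astype(int)
save(cv2.resize(sc[v-35:v+35,u-45:u+45],(792,600) if 0 else (756,588),interpolation=2),"over.png"); print("crop origin",u-45,v-35,"x8.4")
E
```

```text
t 8.93 p [0.5671 0.2387 0.3034] yaw 100.29 zax [-2.e-04 -2.e-04 -1.e+00] F [ 0.3 -1.1 -3.2] M [-0.   -0.01  0.04] gap 0.0235 gf 49.4 j [ 0.27  0.39  0.31  1.49 -0.    1.66]
 shares [ 0.0025 -0.0006  0.0286]
 turn share -0.0006
-0.0845 [393.6 273. ]
-0.0295 [396.  262.9]
-0.0245 [396.2 261.9]
crop origin 350 232 x8.4
```

View pics/over.png

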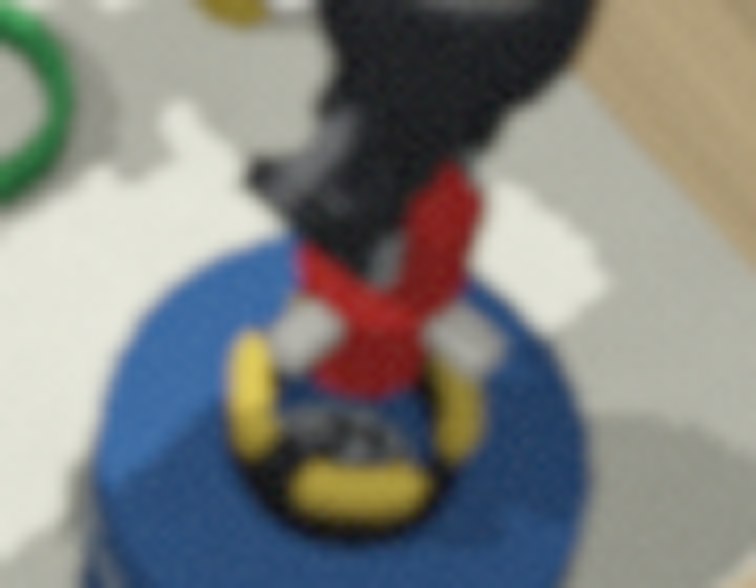

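Red nose at (367,390) in the crop sits centred over the mouth, with its lugs in line with the notch gaps. Now I lower it to just above the rim.

drive_tool(
  series=[
    [[0.0025,0,0.1,0,0,0],[0,0,0.1,0,0,0],[0,0,0.1,0,0,0],[0,0,0.1,0,0,0],[0,0,0.08,0,0,0],[0,0,0.05,0,0,0],[0,0,0.03,0,0,0],[0,0,0,0,0,0],[0,0,0,0,0,0]],
  ],
)

```text
clock: 10.05
tcp_pos: [0.5675, 0.2391, 0.2367]
orientation: [0.0, 0.64, 0.768, 0.0]
wrist_force: [0.2, 0.1, -2.6]
finger_gap: 0.0235
grip_force: 49.4
```

```bash
python3 - <<'E'
from h import *
sc=viewer.read_camera("scene");np.save("scene3.npy",sc)
rep([.567,.239,.2305],100.4)
p=np.array(env.get_state()["tcp_pos"])
u,v=np.round(proj("scene",p+[0,0,-.03])).astype(int)
print((proj("scene",p+[0,0,-.0285])-[u-35,v-27]+.5)*10.8)
save(cv2.resize(sc[v-27:v+27,u-35:u+35],(756,583),interpolation=2),"rim.png")
E
```

```text
t 10.1 p [0.5675 0.2391 0.2367] yaw 100.43 zax [ 8.e-04  1.e-04 -1.e+00] F [-0.5  0.2 -2.7] M [ 0.01  0.03 -0.02] gap 0.0228 gf 49.4 j [ 0.27  0.39  0.15  1.33 -0.    1.66]
 shares [-0.0002 -0.0045  0.0519]
 turn share 0.0002
[384.49674113 298.15638017]
```

View pics/rim.png

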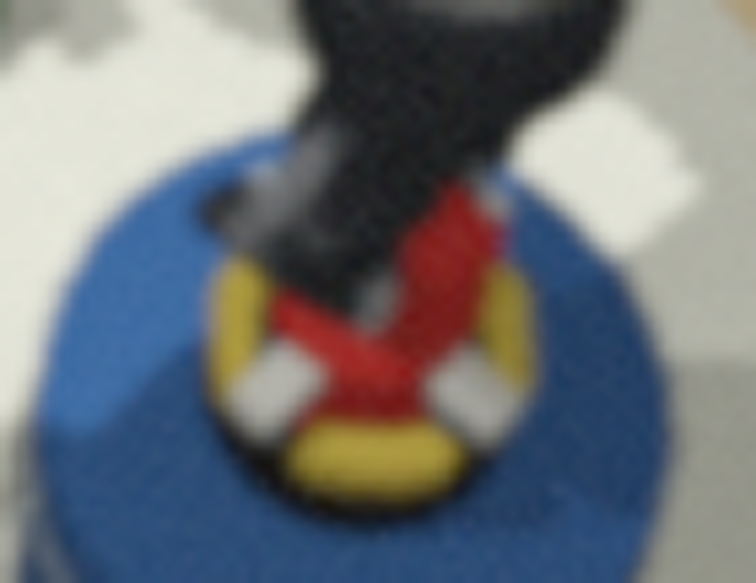

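The white lugs at (280,395) and (478,395) sit over the gaps on either side of the front yellow segment. They look evenly placed. I lower slowly in small steps and watch the force.

drive_tool(
  series=[
    [[0,0,0.02,0,0,0],[0,0,0.02,0,0,0],[0,0,0.015,0,0,0],[0,0,0.015,0,0,0],[0,0,0,0,0,0]],
  ],
)

```text
clock: 10.72
tcp_pos: [0.5671, 0.2391, 0.2276]
orientation: [-0.0, 0.64, 0.768, -0.0]
wrist_force: [-1.0, 0.8, -2.2]
finger_gap: 0.0236
grip_force: 49.4
```

drive_tool(
  series=[
    [[0,0,0.015,0,0,0],[0,0,0.015,0,0,0],[0,0,0,0,0,0]],
  ],
)

```text
clock: 11.1
tcp_pos: [0.5672, 0.239, 0.224]
orientation: [-0.0, 0.64, 0.768, -0.0]
wrist_force: [-0.9, -0.3, -2.5]
finger_gap: 0.0236
grip_force: 49.4
```

```bash
python3 -c "
from h import *
rep([.567,.239,.2185],100.4)"
```

```text
t 11.1 p [0.5672 0.239  0.224 ] yaw 100.43 zax [-3.e-04 -2.e-04 -1.e+00] F [-0.9 -0.3 -2.5] M [ 0.04  0.04 -0.02] gap 0.0236 gf 49.4 j [ 0.27  0.4   0.12  1.3  -0.    1.66]
 shares [ 0.     -0.0014  0.0461]
 turn share 0.0002
```

Already past rim height with no contact force, so the lugs are entering the notches.

drive_tool(
  series=[
    [[0,0,0.012,0,0,0],[0,0,0.012,0,0,0],[0,0,0.01,0,0,0],[0,0,0,0,0,0]],
  ],
)

```text
clock: 11.6
tcp_pos: [0.5672, 0.2391, 0.22]
orientation: [-0.0, 0.64, 0.768, -0.0]
wrist_force: [-0.4, 0.3, -2.8]
finger_gap: 0.0235
grip_force: 49.4
```

drive_tool(
  series=[
    [[0,0,0.01,0,0,0],[0,0,0.01,0,0,0],[0,0,0,0,0,0]],
  ],
)

```text
clock: 11.98
tcp_pos: [0.5674, 0.2391, 0.2185]
orientation: [0.0, 0.64, 0.768, 0.0]
wrist_force: [-1.1, -0.5, 2.5]
finger_gap: 0.0232
grip_force: 49.9
```

```bash
python3 -c "
from h import *
rep([.567,.239,.2185],100.4)"
```

```text
t 11.97 p [0.5674 0.2391 0.2185] yaw 100.44 zax [ 9.e-04  1.e-04 -1.e+00] F [-1.1 -0.5  2.5] M [-0.11  0.39  0.02] gap 0.0232 gf 49.9 j [ 0.27  0.4   0.11  1.28 -0.    1.66]
 shares [-0.0003 -0.0031 -0.0001]
 turn share 0.0002
```

drive_tool(
  series=[
    [[0,0,0.006,0,0,0],[0,0,0,0,0,0],[0,0,0,0,0,0]],
  ],
)

```text
clock: 12.35
tcp_pos: [0.5674, 0.2391, 0.2185]
orientation: [0.0, 0.64, 0.768, 0.001]
wrist_force: [-3.8, -0.6, 6.4]
finger_gap: 0.0232
grip_force: 50.7
```

```bash
python3 - <<'E'
from h import *
sc=viewer.read_camera("scene")
rep()
p=np.array(env.get_state()["tcp_pos"]);u,v=np.round(proj("scene",p+[0,0,-.03])).astype(int)
save(cv2.resize(sc[v-27:v+27,u-35:u+35],(756,583),interpolation=2),"home.png")
E
```

```text
t 12.4 p [0.5674 0.2391 0.2184] yaw 100.44 zax [ 1.5e-03  3.0e-04 -1.0e+00] F [-2.6 -0.1  6.1] M [-0.3   0.65 -0.05] gap 0.0233 gf 50.7 j [ 0.27  0.4   0.11  1.28 -0.    1.66]
```

View pics/home.png

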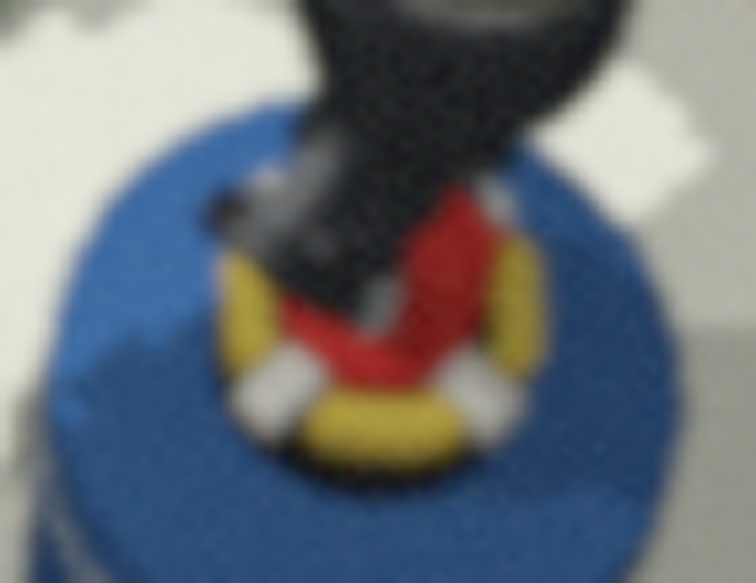

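The lugs at (285,390) and (485,395) are now level with the yellow rim segments, and the stop is firm at the home height. I release it and back off.

drive_tool(
  series=[
    [[0,0,-0.006,0,0,0],[0,0,0,0,0,0],[0,0,0,0,0,0],[0,0,0,0,0,0],[0,0,0,0,0,0],[0,0,0,0,0,0],[0,0,0,0,0,0],[0,0,-0.05,0,0,0],[0,0,-0.15,0,0,0],[0,0,-0.2,0,0,0],[0,0,-0.2,0,0,0],[0,0,-0.2,0,0,0],[0,0,-0.1,0,0,0],[0,0,0,0,0,0]],
  ],
  jaw=1,
)

```text
clock: 14.15
tcp_pos: [0.5677, 0.2392, 0.3267]
orientation: [0.001, 0.64, 0.768, 0.001]
wrist_force: [-0.5, -0.4, -0.6]
finger_gap: 0.0852
grip_force: 0.0
```

```bash
python3 - <<'E'
from h import *
sc=viewer.read_camera("scene")
rep()
u,v=np.round(proj("scene",[.567,.239,.21])).astype(int)
save(cv2.resize(sc[v-45:v+45,u-60:u+60],(792,594),interpolation=2),"end.png")
E
```

```text
t 14.2 p [0.5674 0.2391 0.3256] yaw 100.44 zax [ 2.e-04 -0.e+00 -1.e+00] F [-0.4  0.2 -0.6] M [ 0.03  0.03 -0.01] gap 0.0852 gf 0.0 j [ 0.27  0.39  0.37  1.54 -0.    1.66]
```

View pics/end.png

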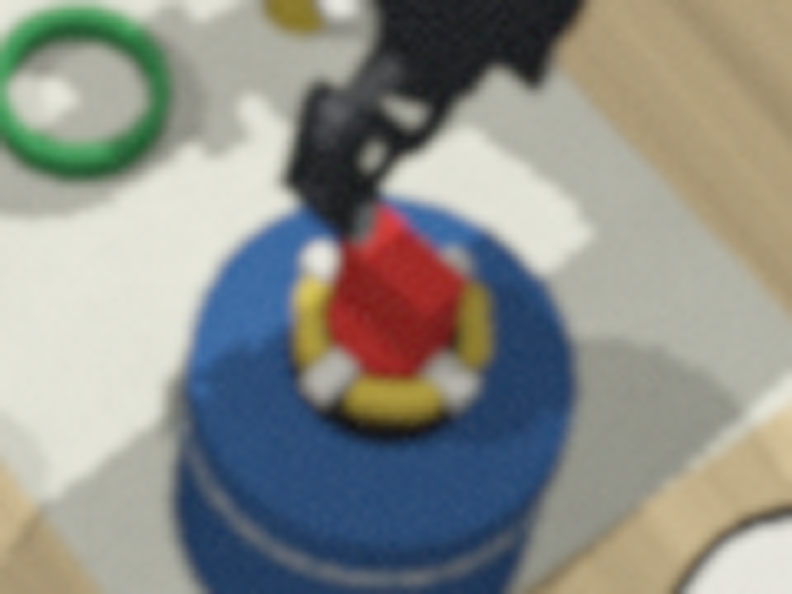

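The stopper sits upright, with its lugs in the notches at (330,378), (455,383), (320,258) and (458,262). The gripper is open and clear above it.

```bash
python3 -c "
from h import *
print(order.hand_in())"
```

```text
the job is handed in; nothing more can be done
None
```

The red stopper is fully home in the drum's neck, upright and released, and the job was handed in at about 14 s on the robot's clock; no bystander was touched on purpose, though I did not recheck them all at the end.

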